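# Cover the die set and clip it down corner to corner

## Task

Lift the aluminium cover by its handle and set it down over the die set, without dropping it, so that its flange lies flat on the board. Then snap the four hinged clips fully down over the flange one at a time in opposite-corner order: any one first, then the one diagonally across, then the other two. Leave the other things on the bench where they are.

Things in the scene. Friction and masses are not known exactly. Their poses are not given: they have to be found in the camera images.
- board: plywood transit board fixed to the bench, a steel die set in its middle; 200 (x) x 250 (y) x 30 mm. Origin: centre of its underside, x away from the robot, y left, turned up to 0.3 rad. The cover's place is centred over the origin, long side along x (either way round), underside on the board's top, z = 30 mm. Four clips are hinged along its two long (left and right) edges
- die_top (a point): top centre of the die set, 106 mm above the board's underside (screw heads 2 mm more); axes as the board's. Die set 120 x 62 mm, on a plinth that locates the cover: 146 (x) x 86 (y) mm up to 8 mm above the board's top, then 140 x 80 mm up to 14 mm
- cover: loose open-bottomed sheet-aluminium cover, 0.35 to 0.7 kg, upright on the bench at first. Origin: centre of its underside, z up, long side along x, turned up to 0.3 rad. Body 160 x 100 mm, 112 mm high, wall 4 mm, so 152 x 92 mm inside (3 mm play each side over the plinth); flat flange round the bottom, 190 x 150 mm over all, 6 mm thick; black bridge handle on top
- cover_bar (a point): centre of the cover's handle bar, 147 mm above the cover's underside; axes as the cover's. Bar 110 (along x) x 14 (along y) x 12 mm, 29 mm free height beneath it between two feet at x = -48 and 48 mm
- clip_near_left (a joint): angle of the near left clip (rad): 0 = leaning outward 10 degrees past upright (open; found within 0.15 of it; stop at -0.2), 0.18 = upright, grows inward to 1.75 = flat and level over the flange (closed, a stop). Stiff hinge: up to 0.22 N m to turn; let go between about 0.55 and 1.3 it springs back to about 0.5; past about 1.55 an over-centre spring snaps it shut
- clip_near_left_hinge (a point): middle of that clip's hinge axis, on the board at x = -50, y = +115 mm, z = 40 mm; axes as the board's (the hinge axis is x). The clip is a flat steel plate 57 mm long out from the hinge, 36 mm wide, 4 mm thick; its outer face (the upper one when closed) is 1.5 mm from the hinge axis
- clip_near_left_tip (a point): middle of the free end of that clip, 57 mm from its hinge axis; when closed it is 8 mm short of the cover's upright wall, which rises 106 mm above the flange
- clip_near_right (a joint): angle of the near right clip (rad): 0 = leaning outward 10 degrees past upright (open; found within 0.15 of it; stop at -0.2), 0.18 = upright, grows inward to 1.75 = flat and level over the flange (closed, a stop). Stiff hinge: up to 0.22 N m to turn; let go between about 0.55 and 1.3 it springs back to about 0.5; past about 1.55 an over-centre spring snaps it shut
- clip_near_right_hinge (a point): middle of that clip's hinge axis, on the board at x = -50, y = -115 mm, z = 40 mm; axes as the board's (the hinge axis is x). The clip is a flat steel plate 57 mm long out from the hinge, 36 mm wide, 4 mm thick; its outer face (the upper one when closed) is 1.5 mm from the hinge axis
- clip_near_right_tip (a point): middle of the free end of that clip, 57 mm from its hinge axis; when closed it is 8 mm short of the cover's upright wall, which rises 106 mm above the flange
- clip_far_left (a joint): angle of the far left clip (rad): 0 = leaning outward 10 degrees past upright (open; found within 0.15 of it; stop at -0.2), 0.18 = upright, grows inward to 1.75 = flat and level over the flange (closed, a stop). Stiff hinge: up to 0.22 N m to turn; let go between about 0.55 and 1.3 it springs back to about 0.5; past about 1.55 an over-centre spring snaps it shut
- clip_far_left_hinge (a point): middle of that clip's hinge axis, on the board at x = +50, y = +115 mm, z = 40 mm; axes as the board's (the hinge axis is x). The clip is a flat steel plate 57 mm long out from the hinge, 36 mm wide, 4 mm thick; its outer face (the upper one when closed) is 1.5 mm from the hinge axis
- clip_far_left_tip (a point): middle of the free end of that clip, 57 mm from its hinge axis; when closed it is 8 mm short of the cover's upright wall, which rises 106 mm above the flange
- clip_far_right (a joint): angle of the far right clip (rad): 0 = leaning outward 10 degrees past upright (open; found within 0.15 of it; stop at -0.2), 0.18 = upright, grows inward to 1.75 = flat and level over the flange (closed, a stop). Stiff hinge: up to 0.22 N m to turn; let go between about 0.55 and 1.3 it springs back to about 0.5; past about 1.55 an over-centre spring snaps it shut
- clip_far_right_hinge (a point): middle of that clip's hinge axis, on the board at x = +50, y = -115 mm, z = 40 mm; axes as the board's (the hinge axis is x). The clip is a flat steel plate 57 mm long out from the hinge, 36 mm wide, 4 mm thick; its outer face (the upper one when closed) is 1.5 mm from the hinge axis
- clip_far_right_tip (a point): middle of the free end of that clip, 57 mm from its hinge axis; when closed it is 8 mm short of the cover's upright wall, which rises 106 mm above the flange
- bushing: stepped steel bushing, 48 mm wide, 50 mm high; a bystander, to be left alone. Origin: its underside
- hammer: hammer lying on the bench; a bystander, to be left alone. Origin: underside of the tool
- clamp: orange strap clamp with a nut, 110 x 30 x 38 mm; a bystander, to be left alone. Origin: its underside
- wrench: steel wrench lying on the bench; a bystander, to be left alone. Origin: underside of the tool
- oil: closed white plastic oil bottle, 60 mm wide, 150 mm high; a bystander, to be left alone. Origin: its underside
- tray: open grey plastic tray, 120 x 180 x 45 mm; a bystander, to be left alone. Origin: its underside
- mug: white mug, 80 mm wide, 90 mm high; a bystander, to be left alone. Origin: its underside

How it is judged:
By the outcome, as a careful person would: the job done as asked, in the order asked, and still so for the second after the job is handed in, with the robot touching nothing.
It also fails if it takes over 70 s, if anything falls off the work surface, if the arm or the gripper's body presses on something with over 40 N, if the wrist force passes 120 N, or if a joint passes its speed limit or range.

## Robot

A 6-joint arm with a two-finger parallel gripper is mounted at the origin on the work surface. World frame = base frame: x ahead of the robot, y to its left, z up, the work surface at z = 0. Lengths are in m, angles in degrees, forces in N, time in s.
With the tool pointing down it reaches from about 0.4 to 0.825 m from the base axis. Payload 7 kg.
Tool frame: the origin (TCP) lies midway between the tips of the shut fingers; the grasp point (between the pads) lies 19 mm behind it; z points along the fingers, y is the line along which they close (so a half turn about z gives the same grasp; the last joint's range is limited). The gripper opens to 88 mm and grips with 3 to 60 N. Pads are 19 mm wide; open, the fingers measure 130 mm over their backs; the gripper's body (78 mm by 193 mm) begins 47 mm behind the grasp point.
Start: joints at [-49.269, 20.546, 0.682, 0, -70.136, -16.507], TCP at [0.277, -0.616, 0.227] pointing down, gripper open.
Joint ranges: [-176.03, 176.03], [-82.01, 121.73], [-58.28, 71.71], [-173.87, 95.51], [-174.79, -0.11], [-173.66, 173.66]. Speed limits (degrees/s): [136.94, 136.94, 172.46, 180, 180, 180].

## Interface

Orientations are given as [roll, pitch, yaw] about the fixed x, y, z axes, in that order (R = Rz(yaw) Ry(pitch) Rx(roll)).
In Python, from plant import r gives the robot as it stands. The module is installed in compiled form; this text tells all that it offers.
- The arm moves only by the tool play_rows, never from a script. Its argument "rows" is a list of rows, each an object with "slide": the shift along the tool's x, y, z as a fraction of full scale, a list of three; "delta_rot": the turn, a rotation vector about the tool's x, y, z as a fraction of full scale, a list of three; "fingers": the opening, from -1 (shut) to 1 (fully open). In form: [{"slide": [x, y, z], "delta_rot": [rx, ry, rz], "fingers": fingers}, ...]. A call has 1 to 8 rows; each row shifts and turns the commanded pose from where the row before left it, along the tool's axes as they then stand; what a row does not reach is not made up. Full scale, the value 1, is 0.15 m for a shift and 0.08 rad for a turn. A row lasts 1/8 s, in which the tool goes at most 62.5 mm and 10.7 degrees, less where a joint would pass 70% of its speed; a pose out of reach is approached as far as the arm can. A call with a number of a shift or a turn outside -1 to 1 is refused whole. A call with a gripper value outside its range is refused whole. The fingers move at their own pace and stop on an object; "squeeze" is the grip in N (left out, the last holds). Time passes only in rows, so rows that do not move let the fingers close. It gives the time, the measured TCP pose, the force, the opening and the grip force at its end, in the units of the state.
- r.get_state(): the state, without advancing time (a new reading comes with each control period).
- r.capture(name): name is "side" or "top"; returns a dict with "image" (420x560x3 uint8, blue, green, red), "fx", "fy", "cx", "cy" (pixels), "distortion" ([k1, k2, p1, p2, k3] as OpenCV has them; the pictures are not rectified), "R" (3x3) and "t" (3): a world point X has camera coordinates R X + t. Camera axes: x right, y down, z forward; pixel columns grow to the right and rows downward; lengths in m; the calibration is good to about 2 mm. A picture is of the moment at which its call begins. There is no depth.
- r.close_job(): hands the job in; it is judged then, once.
The state is a dict: "time_s": time; "joints": joint angles; "qd": joint speeds; "joint_torque": joint torques, N m; "tcp_pos": TCP position; "eef_rot": TCP orientation; "contact_force": force on the tool from outside, world axes, zero at the start; "moment": the same for the moment, N m; "gripper_width": finger opening in m; "gripper_force": force on a finger pad.
Only numpy, scipy, OpenCV 4.12 (cv2) and the standard library are available. Lean on these libraries where they do the work, as an engineer would, in place of code of your own. Each camera call takes 0.05 s, during which the arm holds its last target. There are 200 camera calls.

## Working session

There is one attempt and no reset: what is moved stays moved. The work goes in short steps, Python scripts to look and compute and a tool call to move; the robot and the scene stay as the last step left them, time stands still between calls to the robot, and variables do not carry over. Pictures are saved under pics/ and viewed, at most 10 in all, crops included, and the job is handed in when it is done.

Besides the shell and the picture viewer there is one more tool, called after ">>>" as a command line: name --argument value ..., lists and objects as JSON in quotes. play_rows: Moves the arm, as the interface text tells. Shift numbers are shares of 0.15 m and turn numbers shares of 0.08 rad, none past 1 either way. Its arguments: {"type":"object","properties":{"rows":{"type":"array"},"squeeze":{"type":"number"}},"required":["rows"]}

```bash
mkdir -p pics
python3 - <<'E'
from plant import r
import cv2,numpy as np
s=r.get_state()
for k in s: print(k,np.round(s[k],3))
for n in("side","top"):
    c=r.capture(n); cv2.imwrite(f"pics/{n}0.png",c["image"])
    print(n,c["fx"],c["fy"],c["cx"],c["cy"],c["distortion"],np.round(c["R"],3).tolist(),np.round(c["t"],3))
E
```

```text
time_s 0.0
joints [-4.9267e+01  2.0591e+01  6.3500e-01 -1.7000e-02 -7.0134e+01 -1.6508e+01]
qd [-0.032 -0.009 -0.016 -0.031  0.054  0.042]
joint_torque [-1.0000e-03 -5.8272e+01  2.9304e+01  6.9970e+00  7.0000e-03 -0.0000e+00]
tcp_pos [ 0.277 -0.615  0.226]
eef_rot [ 1.79909e+02 -1.00000e-02 -1.55780e+02]
contact_force [-0.484  0.123  0.618]
moment [0.002 0.001 0.069]
gripper_force 0.0
gripper_width 0.087
side 442.388345764871 442.388345764871 276.2697385025491 204.11782286356123 [-0.13110184  0.          0.          0.          0.        ] [[-0.98, -0.199, -0.01], [-0.093, 0.501, -0.86], [0.176, -0.842, -0.509]] [0.511 0.176 0.996]
top 390.2802007931561 390.2802007931561 278.19657720221744 205.69010325825565 [-0.10002406  0.          0.          0.          0.        ] [[0.021, -0.999, -0.024], [-0.991, -0.018, -0.131], [0.13, 0.026, -0.991]] [-0.004  0.53   0.982]
```

View pics/top0.png

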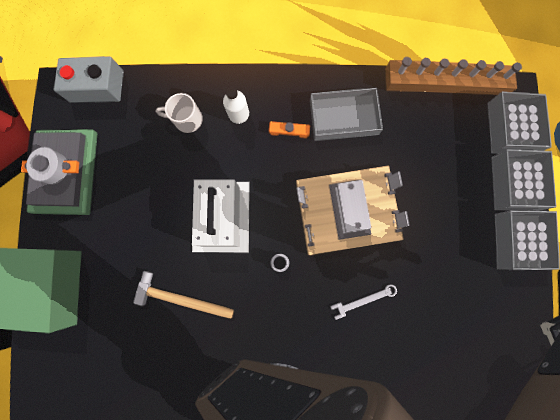

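View pics/side0.png

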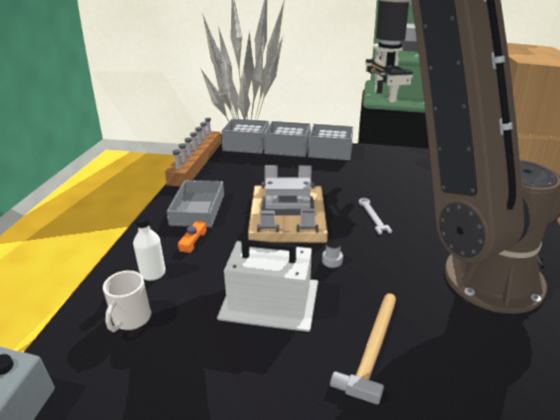

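The top view shows the cover near pixel (215,215) with a black handle bar at (211,210). The board is at (350,210), with the die set on it at (352,208) and the clips at its left and right edges. The side view agrees. I'll measure both next.

```bash
cat > h.py <<'E'
from plant import r
import cv2,numpy as np
def K(c): return np.array([[c["fx"],0,c["cx"]],[0,c["fy"],c["cy"]],[0,0,1]])
def cast(c,px,z):
    px=np.array(px,float).reshape(-1,1,2)
    u=cv2.undistortPoints(px,K(c),np.array(c["distortion"]))[:,0]
    R=np.array(c["R"]);t=np.array(c["t"]);o=-R.T@t
    d=np.c_[u,np.ones(len(u))]@R
    return (o+d*((z-o[2])/d[:,2])[:,None])
def proj(c,X):
    R=np.array(c["R"]);t=np.array(c["t"])
    return cv2.projectPoints(np.array(X,float).reshape(-1,3),cv2.Rodrigues(R)[0],t,K(c),np.array(c["distortion"]))[0][:,0]
def tri(ca,pa,cb,pb):
    A=[];b=[]
    for c,p in((ca,pa),(cb,pb)):
        R=np.array(c["R"]);o=-R.T@np.array(c["t"]);d=cast(c,p,0)[0]-o;d/=np.linalg.norm(d)
        P=np.eye(3)-np.outer(d,d);A.append(P);b.append(P@o)
    return np.linalg.lstsq(np.vstack(A),np.hstack(b),rcond=None)[0]
def blob(m,box):
    x0,y0,x1,y1=box;q=np.zeros_like(m);q[y0:y1,x0:x1]=m[y0:y1,x0:x1]
    n,l,s,_=cv2.connectedComponentsWithStats(q)
    return (l==1+np.argmax(s[1:,4])).astype(np.uint8)
def rect(c,m,z):
    k=np.vstack([a[:,0] for a in cv2.findContours(m,cv2.RETR_EXTERNAL,cv2.CHAIN_APPROX_NONE)[0]])
    P=cast(c,k,z)[:,:2].astype(np.float32);(x,y),(w,h),a=cv2.minAreaRect(P)
    return np.round([x,y,w,h,a],4)
E
python3 - <<'E'
from h import *
c=r.capture("top");im=c["image"];hsv=cv2.cvtColor(im,cv2.COLOR_BGR2HSV);H,S,V=cv2.split(hsv)
wood=((S>60)&(H>5)&(H<30)&(V>90)).astype(np.uint8)
print("board",rect(c,blob(wood,(290,150,420,265)),.03))
dark=(V<60).astype(np.uint8)
print("bar",rect(c,blob(dark,(204,184,220,240)),.153))
white=((V>110)&(S<50)).astype(np.uint8)
m=blob(white,(185,170,255,262));print("cover white",rect(c,m,0.006),rect(c,m,.112))
die=((V>100)&(S<40)).astype(np.uint8);print("die",rect(c,blob(die,(325,170,378,245)),.106))
a=cv2.resize(im[160:270,180:290],None,fx=5,fy=5,interpolation=cv2.INTER_CUBIC);b=cv2.resize(im[160:260,290:415],None,fx=5,fy=5,interpolation=cv2.INTER_CUBIC)
cv2.imwrite("pics/cov.png",a);cv2.imwrite("pics/brd.png",b)
E
```

```text
board [ 0.5255 -0.179   0.2008  0.2524  9.9909]
bar [0.5    0.1584 0.1071 0.0172 0.9721]
cover white [0.5046 0.162  0.1944 0.1527 0.8157] [0.4937 0.1433 0.1746 0.1371 0.8157]
die [ 0.5203 -0.1755  0.1295  0.0697 10.1997]
```

View pics/cov.png

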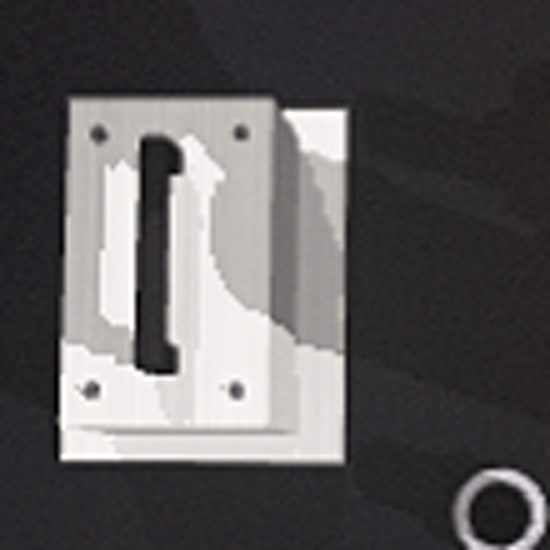

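View pics/brd.png

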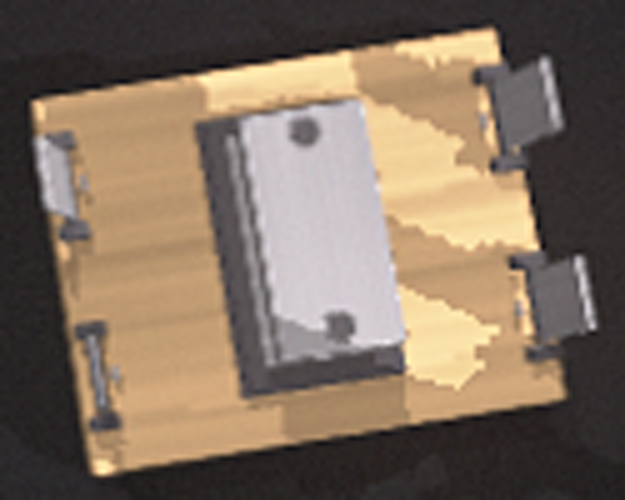

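The crops give clear outlines. The cover's handle and its near-left, near-right and far-right flange corners are at crop (60,462), (346,463) and (348,108). The die top's corners are at about (240,115), (360,100), (405,345) and (270,365). Next I'll cross-check these against each other.

Run:
```python
from h import *
c=r.capture("top");im=c["image"];V=im.max(2)
g=lambda p,o:np.array(p)/5-.4+np.array(o)
f=cast(c,g([[60,462],[346,463],[348,108]],(180,160)),.006)[:,:2];print("flange",f,"centre",(f[0]+f[2])/2, np.linalg.norm(np.diff(f,axis=0),axis=1))
d=f[2]-f[1];print("yaw",np.degrees(np.arctan2(d[1],d[0])))
q=cast(c,g([[240,115],[360,100],[405,345],[272,365]],(290,160)),.106)[:,:2];print("die",q,q.mean(0),np.linalg.norm(q-np.roll(q,1,0),axis=1))
m=(V<75).astype(np.uint8);m[:,:204]=0;m[:,220:]=0;m[:197]=0;m[228:]=0
print("bar mid",rect(c,m,.153))
s=r.capture("side");hs=cv2.cvtColor(s["image"],cv2.COLOR_BGR2HSV);H,S,W=cv2.split(hs)
w=blob(((S>60)&(H>5)&(H<30)&(W>80)).astype(np.uint8),(240,170,335,250));print("board side",rect(s,w,.03))
k=cv2.convexHull(cv2.findContours(w,0,2)[0][0]);print(cv2.approxPolyDP(k,3,True)[:,0].tolist(),cast(s,cv2.approxPolyDP(k,3,True)[:,0],.03).round(4).tolist())
wh=blob(((S<40)&(W>90)).astype(np.uint8),(200,230,330,335));k=cv2.approxPolyDP(cv2.convexHull(cv2.findContours(wh,0,2)[0][0]),3,True)[:,0];print("cover side",k.tolist(),cast(s,k,.006)[:,:2].round(4).tolist())
```

```text
flange [[0.40534695 0.2354563 ]
 [0.4085724  0.08215316]
 [0.59967139 0.0869351 ]] centre [0.50250917 0.1611957 ] [0.15333707 0.19115881]
yaw 1.4334340820249438
die [[ 0.58039584 -0.13934658]
 [ 0.58895963 -0.1980916 ]
 [ 0.46950975 -0.2189933 ]
 [ 0.45880794 -0.15488974]] [ 0.52441829 -0.1778303 ] [0.12257735 0.05936595 0.12126482 0.06499073]
bar mid [0.4974 0.1607 0.0699 0.0124 0.472 ]
board side [ 0.5243 -0.1673  0.2061  0.2976 10.1521]
[[321, 186], [326, 242], [248, 239], [254, 185]] [[0.4493, -0.3254, 0.03], [0.4042, -0.0386, 0.03], [0.5961, -0.0156, 0.03], [0.6501, -0.2948, 0.03]]
cover side [[236, 241], [311, 248], [317, 287], [309, 331], [217, 318], [224, 268]] [[0.6338, -0.034], [0.4408, -0.0398], [0.408, 0.103], [0.4073, 0.2364], [0.5975, 0.2373], [0.6316, 0.0775]]
```

```bash
cat > go.py <<'E'
# usage: go.py x y z yaw [rows]: way to go from the measured pose, per row, tool units
import sys
from h import r,np
from scipy.spatial.transform import Rotation as Ro
x,y,z,yaw=map(float,sys.argv[1:5]);n=int(sys.argv[5]) if len(sys.argv)>5 else 1
s=r.get_state();R0=Ro.from_euler("xyz",s["eef_rot"],degrees=True);R1=Ro.from_euler("xyz",[180,0,yaw],degrees=True)
dr=(R0.inv()*R1).as_rotvec();d=(np.array([x,y,z])-s["tcp_pos"])/n
print("t",round(s["time_s"],2),"tcp",np.round(s["tcp_pos"],4),np.round(s["eef_rot"],2),"F",np.round(s["contact_force"],1),"w",round(s["gripper_width"],4),"q",np.round(s["joints"],0))
print("turn/row",np.round(dr/n/.08,3))
for i in range(n):
    Ri=R0*Ro.from_rotvec(dr*i/n); print(np.round(Ri.inv().apply(d)/.15,3).tolist())
E
python3 go.py .502 .161 .22 -179 16
```

```text
t 0.25 tcp [ 0.2769 -0.6154  0.2261] [ 1.7996e+02 -1.0000e-02 -1.5578e+02] F [0.6 0.  0.8] w 0.0876 q [-49.  21.   1.  -0. -70. -17.]
turn/row [ 0.001 -0.     0.317]
[-0.218, 0.257, 0.003]
[-0.212, 0.262, 0.003]
[-0.205, 0.267, 0.003]
[-0.198, 0.272, 0.003]
[-0.191, 0.277, 0.003]
[-0.184, 0.282, 0.003]
[-0.177, 0.287, 0.003]
[-0.17, 0.291, 0.003]
[-0.162, 0.295, 0.003]
[-0.155, 0.299, 0.003]
[-0.147, 0.303, 0.003]
[-0.139, 0.307, 0.003]
[-0.131, 0.31, 0.003]
[-0.124, 0.313, 0.003]
[-0.116, 0.316, 0.003]
[-0.108, 0.319, 0.003]
```

>>> play_rows --rows '[{"slide": [-0.22,0.26,0],"delta_rot": [0,0,0.32],"fingers": 1},{"slide": [-0.21,0.26,0],"delta_rot": [0,0,0.32],"fingers": 1},{"slide": [-0.2,0.27,0],"delta_rot": [0,0,0.32],"fingers": 1},{"slide": [-0.2,0.27,0],"delta_rot": [0,0,0.32],"fingers": 1},{"slide": [-0.19,0.28,0],"delta_rot": [0,0,0.32],"fingers": 1},{"slide": [-0.18,0.28,0],"delta_rot": [0,0,0.32],"fingers": 1},{"slide": [-0.18,0.29,0],"delta_rot": [0,0,0.32],"fingers": 1},{"slide": [-0.17,0.29,0],"delta_rot": [0,0,0.32],"fingers": 1}]' --squeeze 50

```text
time_s: 1.25
tcp_pos: [0.3891, -0.2255, 0.2268]
eef_rot: [-180.0, 0.0, -167.6]
contact_force: [1.5, 1.2, 0.8]
gripper_width: 0.088
gripper_force: 0.0
```

>>> play_rows --rows '[{"slide": [-0.16,0.3,0],"delta_rot": [0,0,0.32],"fingers": 1},{"slide": [-0.16,0.3,0],"delta_rot": [0,0,0.32],"fingers": 1},{"slide": [-0.15,0.3,0],"delta_rot": [0,0,0.32],"fingers": 1},{"slide": [-0.14,0.31,0],"delta_rot": [0,0,0.32],"fingers": 1},{"slide": [-0.13,0.31,0],"delta_rot": [0,0,0.32],"fingers": 1},{"slide": [-0.12,0.31,0],"delta_rot": [0,0,0.32],"fingers": 1},{"slide": [-0.12,0.32,0],"delta_rot": [0,0,0.32],"fingers": 1},{"slide": [-0.11,0.32,0],"delta_rot": [0,0,0.32],"fingers": 1}]'

```text
time_s: 2.25
tcp_pos: [0.504, 0.1637, 0.2268]
eef_rot: [180.0, 0.0, -179.3]
contact_force: [0.5, -0.5, -0.3]
gripper_width: 0.088
gripper_force: 0.0
```

```bash
python3 go.py .502 .161 .128 -179 1
```

```text
t 2.25 tcp [0.504  0.1637 0.2268] [ 1.7998e+02  2.0000e-02 -1.7927e+02] F [ 0.5 -0.5 -0.3] w 0.088 q [  39.    7.  -18.    0.  -66. -128.]
turn/row [ 0.003  0.005 -0.059]
[0.014, -0.018, 0.658]
```

>>> play_rows --rows '[{"slide": [0.01,-0.02,0.22],"delta_rot": [0,0,-0.06],"fingers": 1},{"slide": [0,0,0.22],"delta_rot": [0,0,0],"fingers": 1},{"slide": [0,0,0.22],"delta_rot": [0,0,0],"fingers": 1},{"slide": [0,0,0],"delta_rot": [0,0,0],"fingers": -1},{"slide": [0,0,0],"delta_rot": [0,0,0],"fingers": -1},{"slide": [0,0,0],"delta_rot": [0,0,0],"fingers": -1},{"slide": [0,0,0],"delta_rot": [0,0,0],"fingers": -1},{"slide": [0,0,0],"delta_rot": [0,0,0],"fingers": -1}]' --squeeze 50

```text
time_s: 3.25
tcp_pos: [0.5025, 0.1591, 0.1282]
eef_rot: [180.0, 0.0, -179.0]
contact_force: [0.1, -0.4, -0.5]
gripper_width: 0.0434
gripper_force: 0.0
```

>>> play_rows --rows '[{"slide": [0,0,0],"delta_rot": [0,0,0],"fingers": -1},{"slide": [0,0,0],"delta_rot": [0,0,0],"fingers": -1},{"slide": [0,0,0],"delta_rot": [0,0,0],"fingers": -1}]'

```text
time_s: 3.62
tcp_pos: [0.5027, 0.1597, 0.1279]
eef_rot: [179.9, 0.1, -179.0]
contact_force: [1.0, 2.7, -3.6]
gripper_width: 0.0134
gripper_force: 50.3
```

>>> play_rows --rows '[{"slide": [0,0,-0.05],"delta_rot": [0,0,0],"fingers": -1},{"slide": [0,0,-0.12],"delta_rot": [0,0,0],"fingers": -1},{"slide": [0,0,-0.2],"delta_rot": [0,0,0],"fingers": -1},{"slide": [0,0,-0.24],"delta_rot": [0,0,0],"fingers": -1},{"slide": [0,0,-0.2],"delta_rot": [0,0,0],"fingers": -1},{"slide": [0,0,-0.12],"delta_rot": [0,0,0],"fingers": -1},{"slide": [0,0,-0.05],"delta_rot": [0,0,0],"fingers": -1},{"slide": [0,0,0],"delta_rot": [0,0,0],"fingers": -1}]' --squeeze 60

```text
time_s: 4.62
tcp_pos: [0.5019, 0.1588, 0.2741]
eef_rot: [-180.0, -0.0, -179.0]
contact_force: [0.5, 0.2, -6.8]
gripper_width: 0.013
gripper_force: 60.0
```

```bash
python3 go.py .525 -.1785 .27 -170 12;python3 - <<'E'
from h import *
for n in("side","top"):
    c=r.capture(n); print(n)
    cv2.imwrite(f"pics/{n}1.png",c["image"])
a=cv2.imread("pics/side1.png");b=cv2.imread("pics/top1.png")
cv2.imwrite("pics/l1.png",np.hstack([cv2.resize(a[60:360,130:400],(378,420)),cv2.resize(b[110:310,140:340],(420,420))]))
E
```

```text
t 4.62 tcp [0.5019 0.1588 0.2741] [-1.7999e+02 -5.0000e-02 -1.7898e+02] F [ 0.5  0.2 -6.8] w 0.013 q [  39.    5.  -14.   -0.  -72. -128.]
turn/row [-0.    -0.001 -0.163]
[-0.01, -0.188, 0.002]
[-0.007, -0.188, 0.002]
[-0.005, -0.188, 0.002]
[-0.002, -0.188, 0.002]
[0.0, -0.188, 0.002]
[0.003, -0.188, 0.002]
[0.005, -0.188, 0.002]
[0.008, -0.188, 0.002]
[0.01, -0.188, 0.002]
[0.013, -0.187, 0.002]
[0.015, -0.187, 0.002]
[0.017, -0.187, 0.002]
side
top
```

View pics/l1.png

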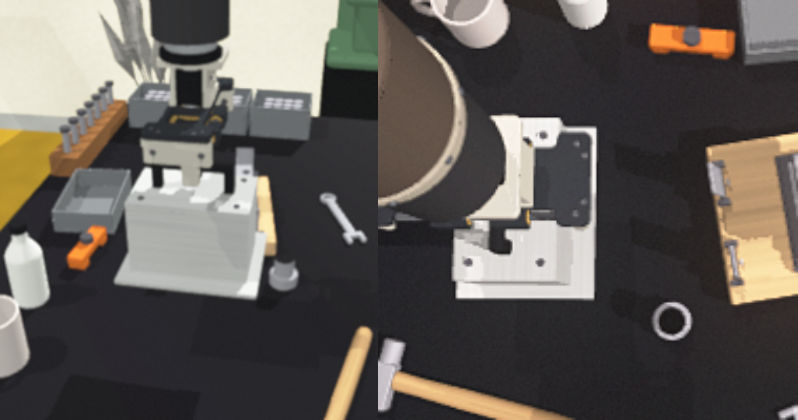

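The cover hangs level. In the montage its flange corners are near-right (595,298), far-right (595,127) and near-left (455,298). Next I'll find its offset from the TCP.

Run:
```python
from h import *
c=r.capture("top");s=r.capture("side");im=c["image"];hs=cv2.cvtColor(im,cv2.COLOR_BGR2HSV)
m=blob(((hs[...,1]<40)&(hs[...,2]>100)).astype(np.uint8),(170,200,250,258))
k=cv2.convexHull(cv2.findContours(m,0,2)[0][0])[:,0];k2=cv2.approxPolyDP(k,2,True)[:,0];print(k2.tolist())
P=[[140+(u-378)/2.1-.5,110+v/2.1-.5] for u,v in((455,298),(595,298),(595,127))]
f=cast(c,P,.152)[:,:2];print(f,np.linalg.norm(np.diff(f,axis=0),axis=1),(f[0]+f[2])/2);d=f[2]-f[1];print(np.degrees(np.arctan2(d[1],d[0])))
Q=[[130+u/1.4-.5,60+v/1.4-.5] for u,v in((117,283),(262,297))]
g=cast(s,Q,.149)[:,:2];print("side",g,np.linalg.norm(g[1]-g[0]));d=g[0]-g[1];print(np.degrees(np.arctan2(d[1],d[0])), g.mean(0))
```

```text
[[243, 200], [241, 252], [177, 251], [176, 220], [196, 200]]
[[0.40467698 0.23550773]
 [0.40854073 0.08134024]
 [0.59772076 0.08756992]] [0.1542159  0.18928257] [0.50119887 0.16153883]
1.8860635035147157
side [[0.59456237 0.23175164]
 [0.39950346 0.22429593]] 0.19520134353860116
2.1889435642571864 [0.49703292 0.22802379]
```

>>> play_rows --rows '[{"slide": [-0.01,-0.1,0],"delta_rot": [0,0,-0.16],"fingers": -1},{"slide": [0,-0.2,0],"delta_rot": [0,0,-0.16],"fingers": -1},{"slide": [0,-0.2,0],"delta_rot": [0,0,-0.16],"fingers": -1},{"slide": [0,-0.2,0],"delta_rot": [0,0,-0.16],"fingers": -1},{"slide": [0,-0.2,0],"delta_rot": [0,0,-0.16],"fingers": -1},{"slide": [0,-0.2,0],"delta_rot": [0,0,-0.16],"fingers": -1},{"slide": [0,-0.2,0],"delta_rot": [0,0,-0.16],"fingers": -1},{"slide": [0,-0.2,0],"delta_rot": [0,0,-0.16],"fingers": -1}]'

```text
time_s: 5.82
tcp_pos: [0.5183, -0.0664, 0.2739]
eef_rot: [-180.0, -0.1, -173.1]
contact_force: [1.1, -0.3, -6.0]
gripper_width: 0.0133
gripper_force: 60.0
```

```bash
python3 go.py .525 -.1785 .27 -170 5
```

```text
t 5.83 tcp [ 0.5183 -0.0664  0.2739] [-1.8000e+02 -6.0000e-02 -1.7307e+02] F [ 1.1 -0.3 -6. ] w 0.0133 q [ 14.   4. -14.  -0. -72. -97.]
turn/row [ 0.    -0.003 -0.134]
[0.009, -0.149, 0.005]
[0.011, -0.149, 0.005]
[0.012, -0.149, 0.005]
[0.014, -0.149, 0.005]
[0.016, -0.149, 0.005]
```

>>> play_rows --rows '[{"slide": [0.01,-0.17,0],"delta_rot": [0,0,-0.14],"fingers": -1},{"slide": [0.01,-0.17,0],"delta_rot": [0,0,-0.14],"fingers": -1},{"slide": [0.01,-0.17,0],"delta_rot": [0,0,-0.14],"fingers": -1},{"slide": [0.01,-0.14,0],"delta_rot": [0,0,-0.14],"fingers": -1},{"slide": [0.02,-0.1,0.04],"delta_rot": [0,0,-0.12],"fingers": -1},{"slide": [0,0,0],"delta_rot": [0,0,0],"fingers": -1},{"slide": [0,0,0],"delta_rot": [0,0,0],"fingers": -1}]'

```text
time_s: 6.7
tcp_pos: [0.5253, -0.1779, 0.2682]
eef_rot: [180.0, -0.0, -170.0]
contact_force: [1.1, 1.4, -5.8]
gripper_width: 0.0136
gripper_force: 60.0
```

```bash
python3 go.py .525 -.180 .27 -170 1;python3 - <<'E'
from h import *
for n in("side","top"):
    c=r.capture(n); cv2.imwrite(f"pics/{n}2.png",c["image"])
a=cv2.imread("pics/side2.png");b=cv2.imread("pics/top2.png")
cv2.imwrite("pics/l2.png",np.hstack([cv2.resize(a[90:260,210:350],None,fx=2.8,fy=2.8,interpolation=2),cv2.resize(b[140:276,280:416],None,fx=2.8*170/136,fy=2.8*170/136,interpolation=2)[:,:405]]))
E
```

```text
t 6.7 tcp [ 0.5253 -0.1779  0.2682] [ 1.7998e+02 -4.0000e-02 -1.7000e+02] F [ 1.1  1.4 -5.8] w 0.0136 q [  2.   8. -11.  -0. -71. -82.]
turn/row [ 0.003 -0.009 -0.001]
[0.004, -0.013, -0.012]
```

View pics/l2.png

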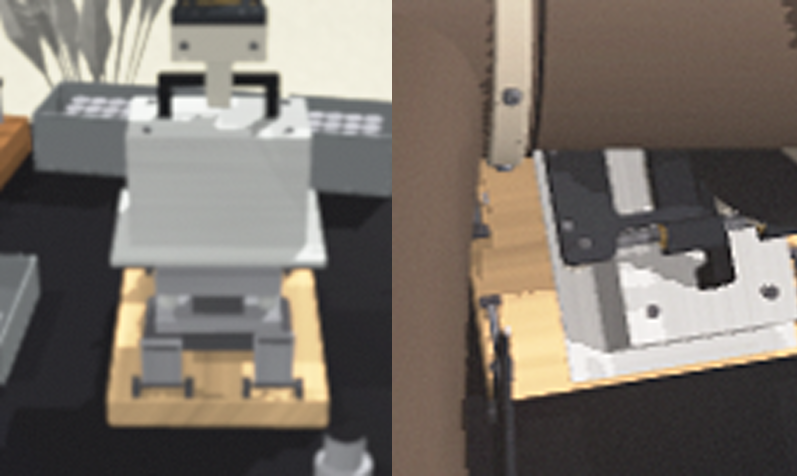

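The right panel shows the flange's near-left corner at about (573,383) and the board's near-left corner at about (515,400). The side panel shows the cover centred above the die. Next I'll compare the two in the board frame.

Run:
```python
from h import *
c=r.capture("top");s=r.capture("side")
B=np.array([.525,-.1785]);a=np.radians(10);Rb=np.array([[np.cos(a),-np.sin(a)],[np.sin(a),np.cos(a)]])
t=lambda u,v:[280+(u-392)/3.5-.4,140+v/3.5-.4]
F=lambda X:((X[:,:2]-B)@Rb).round(4).tolist()
print("flange NL + near edge, left edge",F(cast(c,[t(573,383),t(795,350),t(537,152)],.146)),"want -.095,.075")
print("board NL, near edge",F(cast(c,[t(515,400)],.03)),"want -.1,.125")
q=lambda u,v:[210+u/2.8-.4,90+v/2.8-.4]
print("side flange lower corners",F(cast(s,[q(112,264),q(326,265)],.140)),"want .095,.075;-.095,.075")
print("side board top left-edge corners",F(cast(s,[q(108,404),q(328,404)],.03)),"want +-.1,.125")
print("die far/near top edge seen",F(cast(s,[q(155,268),q(290,268)],.106)))
# predicted pixels in side montage of board corners
P=np.array([[ .1,.125],[-.1,.125],[-.1,-.125]])@Rb.T+B
print((proj(s,np.c_[P,[.03]*3])-[210,90])*2.8)
```

```text
flange NL + near edge, left edge [[-0.0951, 0.0759], [-0.0969, -0.072], [0.0596, 0.0737]] want -.095,.075
board NL, near edge [[-0.1004, 0.1071]] want -.1,.125
side flange lower corners [[0.0964, 0.0633], [-0.0961, 0.0636]] want .095,.075;-.095,.075
side board top left-edge corners [[0.0997, 0.1257], [-0.099, 0.1235]] want +-.1,.125
die far/near top edge seen [[0.0611, 0.0072], [-0.0675, 0.0061]]
[[106.57875997 402.46763299]
 [328.13967632 403.84648628]
 [311.13647497 271.67958083]]
```

>>> play_rows --rows '[{"slide": [0,0,0.06],"delta_rot": [0,0,0],"fingers": -1},{"slide": [0,0,0.1],"delta_rot": [0,0,0],"fingers": -1},{"slide": [0,0,0.1],"delta_rot": [0,0,0],"fingers": -1},{"slide": [0,0,0.1],"delta_rot": [0,0,0],"fingers": -1},{"slide": [0,0,0.1],"delta_rot": [0,0,0],"fingers": -1},{"slide": [0,0,0.1],"delta_rot": [0,0,0],"fingers": -1},{"slide": [0,0,0.03],"delta_rot": [0,0,0],"fingers": -1},{"slide": [0,0,0],"delta_rot": [0,0,0],"fingers": -1}]'

```text
time_s: 7.9
tcp_pos: [0.5254, -0.1782, 0.1799]
eef_rot: [-180.0, -0.0, -170.0]
contact_force: [-0.2, 0.3, -5.9]
gripper_width: 0.0128
gripper_force: 60.0
```

```bash
python3 go.py .525 -.1785 .158 -170 1;python3 - <<'E'
from h import *
for n in("side","top"):
    c=r.capture(n); cv2.imwrite(f"pics/{n}3.png",c["image"])
a=cv2.imread("pics/side3.png");b=cv2.imread("pics/top3.png")
cv2.imwrite("pics/l3.png",np.hstack([cv2.resize(a[140:260,235:345],None,fx=3.6,fy=3.6,interpolation=2),cv2.resize(b[150:270,290:390],None,fx=3.6,fy=3.6,interpolation=2)]))
E
```

```text
t 7.9 tcp [ 0.5254 -0.1782  0.1799] [-1.8000e+02 -3.0000e-02 -1.6998e+02] F [-0.2  0.3 -5.9] w 0.0128 q [  1.  11. -18.   0. -60. -81.]
turn/row [-0.001 -0.006  0.004]
[0.003, -0.002, 0.146]
```

View pics/l3.png

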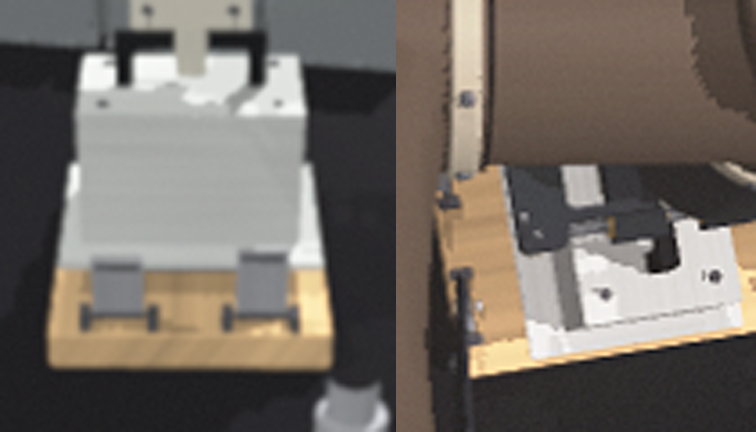

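The cover sits squarely over the board. In the side panel its flange corners are at (57,263) and (325,263), and the board's are at (50,335) and (331,335). I'll lower it gently.

>>> play_rows --rows '[{"slide": [0,0,0.02],"delta_rot": [0,0,0],"fingers": -1},{"slide": [0,0,0.02],"delta_rot": [0,0,0],"fingers": -1},{"slide": [0,0,0.02],"delta_rot": [0,0,0],"fingers": -1},{"slide": [0,0,0.02],"delta_rot": [0,0,0],"fingers": -1},{"slide": [0,0,0],"delta_rot": [0,0,0],"fingers": -1}]'

```text
time_s: 8.62
tcp_pos: [0.5252, -0.1781, 0.1677]
eef_rot: [180.0, -0.0, -170.0]
contact_force: [-0.4, -1.1, -6.5]
gripper_width: 0.0134
gripper_force: 60.0
```

>>> play_rows --rows '[{"slide": [0,0,0.015],"delta_rot": [0,0,0],"fingers": -1},{"slide": [0,0,0.015],"delta_rot": [0,0,0],"fingers": -1},{"slide": [0,0,0],"delta_rot": [0,0,0],"fingers": -1}]'

```text
time_s: 9.0
tcp_pos: [0.5252, -0.1781, 0.1633]
eef_rot: [180.0, -0.0, -170.0]
contact_force: [0.1, -0.3, -5.7]
gripper_width: 0.0133
gripper_force: 60.0
```

>>> play_rows --rows '[{"slide": [0,0,0.012],"delta_rot": [0,0,0],"fingers": -1},{"slide": [0,0,0.012],"delta_rot": [0,0,0],"fingers": -1},{"slide": [0,0,0.01],"delta_rot": [0,0,0],"fingers": -1},{"slide": [0,0,0],"delta_rot": [0,0,0],"fingers": -1}]'

```text
time_s: 9.5
tcp_pos: [0.5253, -0.1781, 0.1583]
eef_rot: [180.0, -0.0, -170.0]
contact_force: [0.4, -0.2, -7.2]
gripper_width: 0.0137
gripper_force: 60.0
```

>>> play_rows --rows '[{"slide": [0,0,0.005],"delta_rot": [0,0,0],"fingers": -1},{"slide": [0,0,0.004],"delta_rot": [0,0,0],"fingers": -1},{"slide": [0,0,0],"delta_rot": [0,0,0],"fingers": -1}]'

```text
time_s: 9.88
tcp_pos: [0.5255, -0.1781, 0.1574]
eef_rot: [-180.0, 0.0, -170.0]
contact_force: [-2.4, 1.8, -2.6]
gripper_width: 0.0135
gripper_force: 60.0
```

The cover is seated. I'll release it, rise and start turning.

>>> play_rows --rows '[{"slide": [0,0,0],"delta_rot": [0,0,0],"fingers": 0.2},{"slide": [0,0,0],"delta_rot": [0,0,0],"fingers": 0.2},{"slide": [0,0,0],"delta_rot": [0,0,0],"fingers": 0.2},{"slide": [0,0,-0.1],"delta_rot": [0,0,0],"fingers": 0.2},{"slide": [0,0,-0.2],"delta_rot": [0,0,0],"fingers": 0.2},{"slide": [0,0,-0.25],"delta_rot": [0,0,-0.5],"fingers": 0.2},{"slide": [0,0,-0.1],"delta_rot": [0,0,-1],"fingers": -1},{"slide": [0,0,0],"delta_rot": [0,0,-1],"fingers": -1}]'

```text
time_s: 10.88
tcp_pos: [0.5264, -0.1784, 0.2578]
eef_rot: [-179.9, 0.2, -158.4]
contact_force: [0.5, -0.2, -0.7]
gripper_width: 0.0381
gripper_force: 0.0
```

>>> play_rows --rows '[{"slide": [0,0,0],"delta_rot": [0,0,-1],"fingers": -1},{"slide": [0,0,0],"delta_rot": [0,0,-1],"fingers": -1},{"slide": [0,0,0],"delta_rot": [0,0,-1],"fingers": -1},{"slide": [0,0,0],"delta_rot": [0,0,-1],"fingers": -1},{"slide": [0,0,0],"delta_rot": [0,0,-1],"fingers": -1},{"slide": [0,0,0],"delta_rot": [0,0,-1],"fingers": -1},{"slide": [0,0,0],"delta_rot": [0,0,-1],"fingers": -1},{"slide": [0,0,0],"delta_rot": [0,0,-1],"fingers": -1}]'

```text
time_s: 11.88
tcp_pos: [0.5256, -0.1783, 0.2559]
eef_rot: [-179.9, 0.0, -121.7]
contact_force: [0.2, 0.5, -0.5]
gripper_width: 0.0007
gripper_force: 0.0
```

```bash
cat > cl.py <<'E'
# usage: cl.py bx by z [rows]: go.py to a point in board axes (mm), tool yaw -80
import sys,subprocess,numpy as np
bx,by,z=[float(v)/1e3 for v in sys.argv[1:4]];a=np.radians(10)
x=.5253+bx*np.cos(a)-by*np.sin(a);y=-.1783+bx*np.sin(a)+by*np.cos(a)
print(round(x,4),round(y,4));subprocess.run(["python3","go.py",str(x),str(y),str(z),"-80"]+sys.argv[4:])
E
python3 cl.py -50 157 220 10
python3 - <<'E'
from h import *
for n in("side","top"):
    c=r.capture(n); cv2.imwrite(f"pics/{n}4.png",c["image"])
a=cv2.imread("pics/side4.png");b=cv2.imread("pics/top4.png")
cv2.imwrite("pics/l4.png",np.hstack([cv2.resize(a[130:270,220:350],None,fx=3,fy=3,interpolation=2),cv2.resize(b[150:290,265:395],None,fx=3,fy=3,interpolation=2)]))
c=r.capture("top");print("bushing",cast(c,[[280,262]],.05))
E
```

```text
t 11.88 tcp [ 0.5256 -0.1783  0.2559] [-1.7993e+02  2.0000e-02 -1.2170e+02] F [ 0.2  0.5 -0.5] w 0.0007 q [  1.   8. -12.   0. -70. -33.]
turn/row [-0.002 -0.    -0.91 ]
[-0.056, 0.095, 0.024]
[-0.063, 0.09, 0.024]
[-0.069, 0.086, 0.024]
[-0.075, 0.08, 0.024]
[-0.081, 0.075, 0.024]
[-0.086, 0.069, 0.024]
[-0.091, 0.062, 0.024]
[-0.095, 0.055, 0.024]
[-0.099, 0.048, 0.024]
[-0.102, 0.041, 0.024]
0.4488 -0.0324
bushing [[ 0.38521401 -0.00182625  0.05      ]]
```

View pics/l4.png

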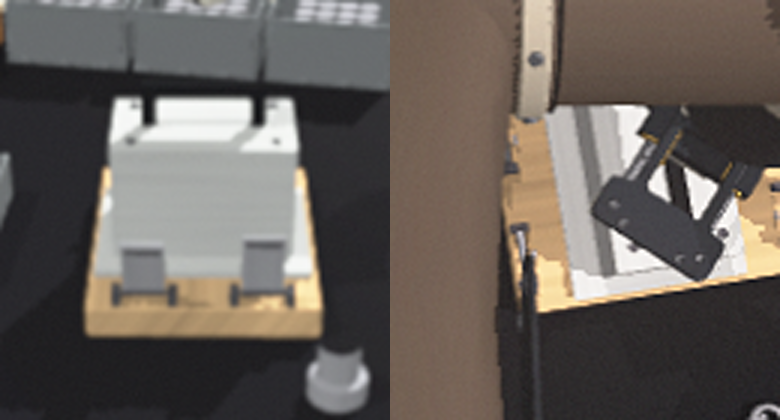

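The cover is flat on the board and released; its handle has stayed clear of the rising fingers. I'll move out beside the near-left clip.

>>> play_rows --rows '[{"slide": [-0.06,0.1,0.02],"delta_rot": [0,0,-0.9],"fingers": -1},{"slide": [-0.06,0.09,0.02],"delta_rot": [0,0,-0.9],"fingers": -1},{"slide": [-0.07,0.09,0.02],"delta_rot": [0,0,-0.9],"fingers": -1},{"slide": [-0.08,0.08,0.02],"delta_rot": [0,0,-0.9],"fingers": -1},{"slide": [-0.08,0.08,0.02],"delta_rot": [0,0,-0.9],"fingers": -1},{"slide": [-0.09,0.07,0.02],"delta_rot": [0,0,-0.9],"fingers": -1},{"slide": [-0.09,0.06,0.02],"delta_rot": [0,0,-0.9],"fingers": -1},{"slide": [-0.1,0.06,0.02],"delta_rot": [0,0,-0.9],"fingers": -1}]'

```text
time_s: 13.02
tcp_pos: [0.4623, -0.0572, 0.2306]
eef_rot: [-180.0, 0.0, -88.7]
contact_force: [0.1, 0.4, -0.1]
gripper_width: 0.0004
gripper_force: 0.0
```

>>> play_rows --rows '[{"slide": [-0.1,0.05,0.02],"delta_rot": [0,0,-0.9],"fingers": -1},{"slide": [-0.1,0.04,0.02],"delta_rot": [0,0,-0.9],"fingers": -1},{"slide": [0,0,0],"delta_rot": [0,0,0],"fingers": -1}]'

```text
time_s: 13.4
tcp_pos: [0.447, -0.0279, 0.2247]
eef_rot: [-180.0, 0.0, -80.5]
contact_force: [0.6, 0.8, -0.3]
gripper_width: 0.0005
gripper_force: 0.0
```

```bash
python3 cl.py -50 157 68 4
```

```text
t 13.4 tcp [ 0.447  -0.0279  0.2247] [-1.7999e+02  1.0000e-02 -8.0460e+01] F [ 0.6  0.8 -0.3] w 0.0005 q [ 22.  -1. -27.  -0. -65. -12.]
turn/row [-0.001  0.    -0.025]
[0.008, -0.002, 0.261]
[0.008, -0.002, 0.261]
[0.008, -0.002, 0.261]
[0.008, -0.002, 0.261]
0.4488 -0.0324
```

>>> play_rows --rows '[{"slide": [0.01,0,0.28],"delta_rot": [0,0,-0.05],"fingers": -1},{"slide": [0.01,0,0.28],"delta_rot": [0,0,-0.05],"fingers": -1},{"slide": [0.01,0,0.28],"delta_rot": [0,0,0],"fingers": -1},{"slide": [0,-0.01,0.2],"delta_rot": [0,0,0],"fingers": -1},{"slide": [0,0,0],"delta_rot": [0,0,0],"fingers": -1}]'

```text
time_s: 14.02
tcp_pos: [0.4484, -0.0336, 0.067]
eef_rot: [179.7, -0.1, -80.2]
contact_force: [0.1, 0.1, 0.6]
gripper_width: 0.0005
gripper_force: 0.0
```

```bash
python3 cl.py -50 126 68 1;python3 cl.py -50 96.5 42 1
```

```text
t 14.03 tcp [ 0.4484 -0.0336  0.067 ] [ 1.7973e+02 -5.0000e-02 -8.0200e+01] F [0.1 0.1 0.6] w 0.0005 q [ 21.  10. -39.  -0. -42. -11.]
turn/row [ 0.058 -0.011 -0.043]
[0.199, -0.004, -0.006]
0.4542 -0.0629
t 14.03 tcp [ 0.4484 -0.0336  0.067 ] [ 1.7973e+02 -5.0000e-02 -8.0200e+01] F [0.1 0.1 0.6] w 0.0005 q [ 21.  10. -39.  -0. -42. -11.]
turn/row [ 0.058 -0.011 -0.043]
[0.395, -0.006, 0.167]
0.4593 -0.0919
```

>>> play_rows --rows '[{"slide": [0.1,0,0],"delta_rot": [0,0,0],"fingers": -1},{"slide": [0.1,0,0],"delta_rot": [0,0,0],"fingers": -1},{"slide": [0.1,0,0.02],"delta_rot": [0,0,0],"fingers": -1},{"slide": [0.04,0,0.03],"delta_rot": [0,0,0],"fingers": -1},{"slide": [0.03,0,0.04],"delta_rot": [0,0,0],"fingers": -1},{"slide": [0.02,0,0.04],"delta_rot": [0,0,0],"fingers": -1},{"slide": [0.01,0,0.03],"delta_rot": [0,0,0],"fingers": -1},{"slide": [0,0,0],"delta_rot": [0,0,0],"fingers": -1}]'

```text
time_s: 15.02
tcp_pos: [0.4592, -0.0926, 0.0441]
eef_rot: [179.9, 0.0, -80.2]
contact_force: [-0.1, 0.9, 0.2]
gripper_width: 0.0007
gripper_force: 0.0
```

```bash
python3 cl.py -50 96.5 41.5 1
```

```text
t 15.03 tcp [ 0.4592 -0.0926  0.0441] [179.91   0.   -80.2 ] F [-0.1  0.9  0.2] w 0.0007 q [ 13.  13. -38.  -0. -39.  -3.]
turn/row [ 0.019  0.    -0.043]
[-0.004, -0.001, 0.017]
0.4593 -0.0919
```

>>> play_rows --rows '[{"slide": [0,0,0.018],"delta_rot": [0,0,0],"fingers": -1},{"slide": [0,0,0.006],"delta_rot": [0,0,0],"fingers": -1},{"slide": [0,0,0],"delta_rot": [0,0,0],"fingers": -1}]'

```text
time_s: 15.4
tcp_pos: [0.4599, -0.0922, 0.0417]
eef_rot: [180.0, -0.0, -80.1]
contact_force: [-4.2, -1.0, 11.2]
gripper_width: 0.0003
gripper_force: 5.5
```

The tip rests on the shut clip at z = 41.7 mm, which is the face height expected when closed. Next is the far-right clip.

>>> play_rows --rows '[{"slide": [0,0,-0.37],"delta_rot": [0,0,0],"fingers": -1},{"slide": [0,0,-0.37],"delta_rot": [0,0,0],"fingers": -1},{"slide": [0,0,-0.37],"delta_rot": [0,0,0],"fingers": -1},{"slide": [0.33,-0.13,-0.05],"delta_rot": [0,0,0],"fingers": -1},{"slide": [0.34,-0.13,0],"delta_rot": [0,0,0],"fingers": -1},{"slide": [0.34,-0.13,0],"delta_rot": [0,0,0],"fingers": -1},{"slide": [0.34,-0.14,0],"delta_rot": [0,0,0],"fingers": -1},{"slide": [0.34,-0.14,0],"delta_rot": [0,0,0],"fingers": -1}]'

```text
time_s: 16.4
tcp_pos: [0.6031, -0.3261, 0.2146]
eef_rot: [180.0, 0.0, -80.1]
contact_force: [1.2, 0.5, 0.5]
gripper_width: 0.0004
gripper_force: 0.0
```

```bash
python3 cl.py 50 -157 67 4
```

```text
t 16.4 tcp [ 0.6031 -0.3261  0.2146] [ 1.7998e+02  1.0000e-02 -8.0130e+01] F [1.2 0.5 0.5] w 0.0004 q [-12.  22.   1.  -0. -69.  22.]
turn/row [ 0.001  0.001 -0.007]
[-0.003, 0.002, 0.246]
[-0.003, 0.002, 0.246]
[-0.003, 0.002, 0.246]
[-0.003, 0.002, 0.246]
0.6018 -0.3242
```

>>> play_rows --rows '[{"slide": [-0.01,0.01,0.28],"delta_rot": [0,0,0],"fingers": -1},{"slide": [0,0,0.28],"delta_rot": [0,0,0],"fingers": -1},{"slide": [0,0,0.26],"delta_rot": [0,0,0],"fingers": -1},{"slide": [0,0,0.16],"delta_rot": [0,0,0],"fingers": -1},{"slide": [0,0,0],"delta_rot": [0,0,0],"fingers": -1}]'

```text
time_s: 17.02
tcp_pos: [0.599, -0.3228, 0.0655]
eef_rot: [179.7, 0.1, -80.1]
contact_force: [0.1, 0.1, 0.3]
gripper_width: 0.0003
gripper_force: 0.0
```

```bash
python3 cl.py 50 -126 67 1;python3 cl.py 50 -96.5 41.5 1
```

```text
t 17.02 tcp [ 0.599  -0.3228  0.0655] [ 1.7975e+02  1.2000e-01 -8.0150e+01] F [0.1 0.1 0.3] w 0.0003 q [-12.  29.  -9.  -0. -53.  22.]
turn/row [ 0.055  0.027 -0.033]
[-0.194, -0.016, -0.01]
0.5964 -0.2937
t 17.02 tcp [ 0.599  -0.3228  0.0655] [ 1.7975e+02  1.2000e-01 -8.0150e+01] F [0.1 0.1 0.3] w 0.0003 q [-12.  29.  -9.  -0. -53.  22.]
turn/row [ 0.055  0.027 -0.033]
[-0.39, -0.016, 0.161]
0.5913 -0.2647
```

>>> play_rows --rows '[{"slide": [-0.1,-0.01,0],"delta_rot": [0,0,0],"fingers": -1},{"slide": [-0.1,0,0],"delta_rot": [0,0,0],"fingers": -1},{"slide": [-0.09,0,0.02],"delta_rot": [0,0,0],"fingers": -1},{"slide": [-0.04,0,0.03],"delta_rot": [0,0,0],"fingers": -1},{"slide": [-0.03,0,0.04],"delta_rot": [0,0,0],"fingers": -1},{"slide": [-0.02,0,0.04],"delta_rot": [0,0,0],"fingers": -1},{"slide": [-0.01,0,0.03],"delta_rot": [0,0,0],"fingers": -1},{"slide": [0,0,0],"delta_rot": [0,0,0],"fingers": -1}]'

```text
time_s: 18.02
tcp_pos: [0.5915, -0.2648, 0.0433]
eef_rot: [179.9, 0.0, -80.1]
contact_force: [0.1, 0.3, -0.4]
gripper_width: 0.0008
gripper_force: 0.0
```

```bash
python3 cl.py 50 -96.5 41 1
```

```text
t 18.02 tcp [ 0.5915 -0.2648  0.0433] [ 1.7993e+02  5.0000e-02 -8.0130e+01] F [ 0.1  0.3 -0.4] w 0.0008 q [ -7.  27. -15.  -0. -48.  17.]
turn/row [ 0.016  0.01  -0.029]
[-0.001, 0.001, 0.016]
0.5913 -0.2647
```

>>> play_rows --rows '[{"slide": [0,0,0.014],"delta_rot": [0,0,0],"fingers": -1},{"slide": [0,0,0.006],"delta_rot": [0,0,0],"fingers": -1},{"slide": [0,0,0],"delta_rot": [0,0,0],"fingers": -1}]'

```text
time_s: 18.4
tcp_pos: [0.5921, -0.2654, 0.0418]
eef_rot: [-180.0, -0.0, -80.1]
contact_force: [-2.9, 2.8, 7.8]
gripper_width: 0.0006
gripper_force: 3.8
```

The far-right clip is shut. Near-right is next.

>>> play_rows --rows '[{"slide": [0,0,-0.37],"delta_rot": [0,0,0],"fingers": -1},{"slide": [0,0,-0.37],"delta_rot": [0,0,0],"fingers": -1},{"slide": [0.1,0.16,0],"delta_rot": [0,0,0],"fingers": -1},{"slide": [0.1,0.17,0],"delta_rot": [0,0,0],"fingers": -1},{"slide": [0.1,0.17,0],"delta_rot": [0,0,0],"fingers": -1},{"slide": [0.1,0.16,0],"delta_rot": [0,0,0],"fingers": -1},{"slide": [0,0,0],"delta_rot": [0,0,0],"fingers": -1}]'

```text
time_s: 19.27
tcp_pos: [0.5028, -0.3426, 0.1515]
eef_rot: [179.9, 0.0, -80.3]
contact_force: [-0.4, 1.1, 0.3]
gripper_width: 0.0006
gripper_force: 0.0
```

```bash
python3 cl.py -50 -157 67 3
```

```text
t 19.27 tcp [ 0.5028 -0.3426  0.1515] [ 1.7994e+02  4.0000e-02 -8.0290e+01] F [-0.4  1.1  0.3] w 0.0006 q [-16.  18. -14.  -0. -59.  26.]
turn/row [ 0.004  0.003 -0.021]
[-0.002, -0.002, 0.188]
[-0.002, -0.002, 0.188]
[-0.002, -0.001, 0.188]
0.5033 -0.3416
```

>>> play_rows --rows '[{"slide": [-0.01,0,0.2],"delta_rot": [0,0,-0.06],"fingers": -1},{"slide": [0,0,0.2],"delta_rot": [0,0,0],"fingers": -1},{"slide": [0,0,0.16],"delta_rot": [0,0,0],"fingers": -1},{"slide": [0,0,0],"delta_rot": [0,0,0],"fingers": -1},{"slide": [0,0,0],"delta_rot": [0,0,0],"fingers": -1}]'

```text
time_s: 19.9
tcp_pos: [0.5053, -0.3402, 0.0687]
eef_rot: [-180.0, -0.0, -79.8]
contact_force: [1.1, 0.4, -0.3]
gripper_width: 0.0007
gripper_force: 0.0
```

```bash
python3 cl.py -50 -96.5 43 1
```

```text
t 19.9 tcp [ 0.5053 -0.3402  0.0687] [-1.7997e+02 -3.0000e-02 -7.9840e+01] F [ 1.1  0.4 -0.3] w 0.0007 q [-16.  23. -19.   0. -48.  26.]
turn/row [-0.006 -0.007  0.034]
[-0.397, 0.014, 0.171]
0.4928 -0.282
```

>>> play_rows --rows '[{"slide": [-0.1,0.01,0],"delta_rot": [0,0,0],"fingers": -1},{"slide": [-0.1,0,0.01],"delta_rot": [0,0,0],"fingers": -1},{"slide": [-0.1,0,0.02],"delta_rot": [0,0,0],"fingers": -1},{"slide": [-0.04,0,0.03],"delta_rot": [0,0,0],"fingers": -1},{"slide": [-0.03,0,0.04],"delta_rot": [0,0,0],"fingers": -1},{"slide": [-0.02,0,0.04],"delta_rot": [0,0,0],"fingers": -1},{"slide": [-0.01,0,0.03],"delta_rot": [0,0,0],"fingers": -1},{"slide": [0,0,0],"delta_rot": [0,0,0],"fingers": -1}]'

```text
time_s: 20.9
tcp_pos: [0.4922, -0.2806, 0.0421]
eef_rot: [180.0, 0.0, -79.9]
contact_force: [0.6, -0.6, -0.6]
gripper_width: 0.0006
gripper_force: 0.0
```

```bash
python3 cl.py -50 -96.5 41 1
```

```text
t 20.9 tcp [ 0.4922 -0.2806  0.0421] [ 1.7996e+02  4.0000e-02 -7.9860e+01] F [ 0.6 -0.6 -0.6] w 0.0006 q [-10.  21. -26.  -0. -43.  20.]
turn/row [0.009 0.008 0.031]
[0.01, -0.002, 0.007]
0.4928 -0.282
```

>>> play_rows --rows '[{"slide": [0,0,0.008],"delta_rot": [0,0,0],"fingers": -1},{"slide": [0,0,0.006],"delta_rot": [0,0,0],"fingers": -1},{"slide": [0,0,0],"delta_rot": [0,0,0],"fingers": -1}]'

```text
time_s: 21.28
tcp_pos: [0.4924, -0.2809, 0.0417]
eef_rot: [180.0, 0.0, -79.9]
contact_force: [-4.8, 5.6, 16.0]
gripper_width: 0.0005
gripper_force: 8.0
```

Near-right is shut. The last clip is far-left.

>>> play_rows --rows '[{"slide": [0,0,-0.37],"delta_rot": [0,0,0],"fingers": -1},{"slide": [0,0,-0.37],"delta_rot": [0,0,0],"fingers": -1},{"slide": [0,0,-0.37],"delta_rot": [0,0,0],"fingers": -1},{"slide": [-0.33,-0.13,-0.05],"delta_rot": [0,0,0],"fingers": -1},{"slide": [-0.34,-0.13,0],"delta_rot": [0,0,0],"fingers": -1},{"slide": [-0.34,-0.13,0],"delta_rot": [0,0,0],"fingers": -1},{"slide": [-0.34,-0.14,0],"delta_rot": [0,0,0],"fingers": -1},{"slide": [-0.34,-0.14,0],"delta_rot": [0,0,0],"fingers": -1}]'

```text
time_s: 22.28
tcp_pos: [0.5468, -0.0123, 0.2144]
eef_rot: [-180.0, 0.0, -79.9]
contact_force: [1.4, -0.5, 0.6]
gripper_width: 0.0004
gripper_force: 0.0
```

```bash
python3 cl.py 50 157 68 4
```

```text
t 22.27 tcp [ 0.5468 -0.0123  0.2144] [-1.800e+02  1.000e-02 -7.988e+01] F [ 1.4 -0.5  0.6] w 0.0004 q [ 19.   9. -17.  -0. -64.  -9.]
turn/row [-0.     0.001  0.006]
[0.005, 0.0, 0.244]
[0.005, 0.0, 0.244]
[0.005, 0.0, 0.244]
[0.005, 0.0, 0.244]
0.5473 -0.015
```

>>> play_rows --rows '[{"slide": [0.01,0,0.28],"delta_rot": [0,0,0],"fingers": -1},{"slide": [0.01,0,0.28],"delta_rot": [0,0,0],"fingers": -1},{"slide": [0,0,0.26],"delta_rot": [0,0,0],"fingers": -1},{"slide": [0,0,0.15],"delta_rot": [0,0,0],"fingers": -1},{"slide": [0,0,0],"delta_rot": [0,0,0],"fingers": -1},{"slide": [0,0,0],"delta_rot": [0,0,0],"fingers": -1}]'

```text
time_s: 23.02
tcp_pos: [0.5481, -0.0169, 0.0698]
eef_rot: [-179.9, -0.0, -79.9]
contact_force: [-0.4, 0.1, 0.9]
gripper_width: 0.0002
gripper_force: 0.0
```

```bash
python3 cl.py 50 96.5 43 1
```

```text
t 23.02 tcp [ 0.5481 -0.0169  0.0698] [-1.7995e+02 -1.0000e-02 -7.9860e+01] F [-0.4  0.1  0.9] w 0.0002 q [ 19.  18. -27.   0. -46.  -9.]
turn/row [-0.012 -0.001  0.03 ]
[0.39, 0.004, 0.178]
0.5578 -0.0746
```

>>> play_rows --rows '[{"slide": [0.1,0,0],"delta_rot": [0,0,0],"fingers": -1},{"slide": [0.1,0,0.01],"delta_rot": [0,0,0],"fingers": -1},{"slide": [0.09,0,0.02],"delta_rot": [0,0,0],"fingers": -1},{"slide": [0.04,0,0.03],"delta_rot": [0,0,0],"fingers": -1},{"slide": [0.03,0,0.04],"delta_rot": [0,0,0],"fingers": -1},{"slide": [0.02,0,0.04],"delta_rot": [0,0,0],"fingers": -1},{"slide": [0.01,0,0.03],"delta_rot": [0,0,0],"fingers": -1},{"slide": [0,0,0],"delta_rot": [0,0,0],"fingers": -1}]'

```text
time_s: 24.02
tcp_pos: [0.5569, -0.0752, 0.0426]
eef_rot: [179.9, 0.0, -79.9]
contact_force: [0.3, -0.7, 0.4]
gripper_width: 0.0003
gripper_force: 0.0
```

```bash
python3 cl.py 50 96.5 41 1
```

```text
t 24.02 tcp [ 0.5569 -0.0752  0.0426] [179.89   0.   -79.91] F [ 0.3 -0.7  0.4] w 0.0003 q [ 12.  21. -26.  -0. -43.  -2.]
turn/row [0.024 0.    0.02 ]
[-0.003, -0.006, 0.011]
0.5578 -0.0746
```

Now a press check, then I'll rise and swing clear toward the right for a final look.

>>> play_rows --rows '[{"slide": [0,0,0.01],"delta_rot": [0,0,0],"fingers": -1},{"slide": [0,0,0.006],"delta_rot": [0,0,0],"fingers": -1},{"slide": [0,0,0],"delta_rot": [0,0,0],"fingers": -1}]'

```text
time_s: 24.4
tcp_pos: [0.5576, -0.0747, 0.0418]
eef_rot: [180.0, -0.0, -79.8]
contact_force: [-2.5, -1.2, 7.8]
gripper_width: 0.0006
gripper_force: 4.0
```

>>> play_rows --rows '[{"slide": [0,0,-0.37],"delta_rot": [0,0,0],"fingers": -1},{"slide": [0,0,-0.37],"delta_rot": [0,0,0],"fingers": -1},{"slide": [0,0,-0.37],"delta_rot": [0,0,0],"fingers": -1},{"slide": [-0.1,0,-0.2],"delta_rot": [0,0,0],"fingers": -1},{"slide": [-0.34,0.1,0],"delta_rot": [0,0,0],"fingers": -1},{"slide": [-0.34,0.1,0],"delta_rot": [0,0,0],"fingers": -1},{"slide": [-0.34,0.1,0],"delta_rot": [0,0,0],"fingers": -1},{"slide": [-0.34,0.1,0],"delta_rot": [0,0,0],"fingers": -1}]'

```text
time_s: 25.4
tcp_pos: [0.4591, 0.1318, 0.2377]
eef_rot: [-180.0, 0.0, -79.9]
contact_force: [1.2, 1.3, 0.2]
gripper_width: 0.0006
gripper_force: 0.0
```

Run:
```python
from h import *
for n in("side","top"):
    c=r.capture(n); cv2.imwrite(f"pics/{n}5.png",c["image"])
a=cv2.imread("pics/side5.png");b=cv2.imread("pics/top5.png")
cv2.imwrite("pics/l5.png",np.hstack([cv2.resize(a[130:270,220:350],None,fx=3,fy=3,interpolation=2),cv2.resize(b[150:290,280:412],None,fx=3,fy=3,interpolation=2)]))
```

```text
(no output)
```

View pics/l5.png

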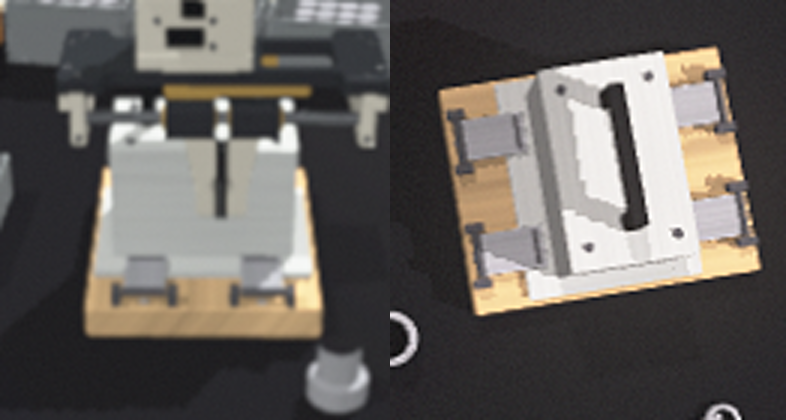

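The top panel shows all four clips flat over the flange, at (490,137), (510,250), (698,105) and (720,217). The cover is square on the board and the arm is clear. I'll hand the job in.

```bash
python3 -c "
from plant import r
print(r.close_job())"
```

```text
the job is handed in; nothing more can be done
None
```

The cover is set flat over the die set and all four clips are shut, in the order near-left, far-right, near-right, far-left; the job is handed in at about 25.5 s, and no verdict came back.

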